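# Torque a pipe clamp's wing nut with a click wrench

## Robot

A 6-joint arm with a two-finger parallel gripper is mounted at the origin on the work surface. World frame = base frame: x ahead of the robot, y to its left, z up, the work surface at z = 0. Lengths are in m, angles in rad, forces in N, time in s.
With the tool pointing down it reaches from about 0.3 to 0.775 m from the base axis. Payload 14.6 kg.
Tool frame: the origin (TCP) lies on the front face of the gripper's body, between the roots of the fingers; the fingertips stand 73 mm ahead of it and the grasp point (between the pads) lies 54 mm ahead of it; z points along the fingers, y is the direction in which the jaws open and shut (so a half turn about z gives the same grasp; the last joint's range is limited). The gripper opens to 85 mm and grips with 20 to 120 N. Pads are 22 mm wide; open, the fingers measure 114 mm over their backs; the gripper's body (76 mm by 85 mm) begins 54 mm behind the grasp point. The pads swing forward as they close: fully open they stand 13 mm farther back than shut.
Start: joints at [1.167, 0.3, 1.521, -0, 1.321, -0.067], TCP at [0.182, 0.519, 0.304] pointing down, gripper open.
Joint ranges: [-3.03, 3.03], [-0.79, 2.21], [0.23, 2.52], [-1.04, 4.18], [0, 3.07], [-2.55, 2.55]. Speed limits (rad/s): [2.22, 2.22, 2.57, 3.14, 3.14, 3.14].

## Interface

Orientations are given as a rotation vector (axis times angle).
In Python, from plant import sensors, imaging, workorder, models gives the robot as it stands. The module is installed in compiled form; this text tells all that it offers.
- The arm moves only by the tool arm_command, never from a script. Its argument "rows" is a list of rows, each a list of 5 numbers: the opening, from -1 (shut) to 1 (fully open), then the shift along the world's x, y, z in m, then the turn about the world's z in rad. A call has 1 to 20 rows; each row is the pose to reach, as a shift and turn from the pose commanded when the call began; what a row does not reach only later rows make up. A row lasts 1/10 s, in which the tool goes at most 50 mm and 8.59 degrees, less where a joint would pass 70% of its speed; a pose out of reach is approached as far as the arm can. A call with a gripper value outside its range is refused whole. The fingers move at their own pace and stop on an object; the grip force is fixed at half the most. Time passes only in rows, so rows that repeat a pose let the fingers close. It gives the time, the measured TCP pose, the force and the opening at its end, in the units of the state.
- sensors.sense(): the state, without advancing time (a new reading comes with each control period).
- imaging.read_camera(name): name is "scene" or "side" or "wrist"; returns a dict with "pixels" (400x640x3 uint8, red, green, blue), "z_map" (400x640 float32, m along the optical axis (not along the pixel's ray), 0 where there is no reading), "fov_y" (degrees; the focal length in pixels is half the picture's height over the tangent of half this angle, whatever the lens; pixels are square), "cx", "cy" (the principal point, pixels), "xyz" and "orientation" of the camera in the world. Camera axes: x right, y down, z forward; pixel columns grow to the right and rows downward; lengths in m; the calibration is good to about 2 mm. A picture is of the moment at which its call begins.
- workorder.job_done(): hands the job in, once; it reports no verdict.
Trained networks look in a picture, given as the dict that the camera call returned (one of the last four; its "shot" number tells which), for a name from the list of things; names that differ only in an ending like _2 or _b are one class to them, and where a whole thing is asked for, a point or a joint stands for the part that bears it (a point fixed in the world has none). Each returns a list of dicts, best first, with "conf" (0 to 1); they miss things now and then, are a little off and sometimes report something else, mostly with a low value. They report only what shows in the picture. A call takes as long as a camera call. They do not tell look-alikes from the thing itself.
- models.spot_in(thing, picture): "at" ([x, y, z] in m, in world coordinates, good to about 4 mm: the middle of the surface that is visible of it).
- models.landmark_of(thing, picture): "at" ([x, y, z] in m, in world coordinates, good to about 4 mm: a listed point, or the origin of a listed thing).
The state is a dict: "t": time; "joint_pos": joint angles; "qd": joint speeds; "tau": joint torques, N m; "eef_pos": TCP position; "eef_rot": TCP orientation; "contact_force": force on the tool from outside, world axes, zero at the start; "moment": the same for the moment, N m; "opening": opening from 0.0 (shut) to 1.0 (fully open).
Only numpy, scipy, OpenCV 4.12 (cv2) and the standard library are available. Lean on these libraries where they do the work, as an engineer would, in place of code of your own. Each camera call takes 0.05 s, during which the arm holds its last target. There are 200 camera calls.

## Task

Take the click wrench from its orange rest, set its socket fully down over the brass wing nut of the pipe clamp, and tighten the nut (clockwise seen from above) until the wrench clicks; stop pulling at once when it gives, without pushing on through the click into the stop. Then lift the wrench off, lay it back in its rest as you found it, and leave the nut tightened and the loose parts around undisturbed.

Things in the scene. Friction and masses are not known exactly. Their poses are not given: they have to be found in the camera images.
- wrench_grip (a point): Middle of the black handle of the click wrench (257 mm long, 0.43 kg, varies), half-way up; grip it here, across. x: along the wrench from head to free end; z up, level at the start. Handle 26 mm wide, 24 high, parallel-sided from 45 mm headward to 95 mm endward of here; then an 18 mm square steel shank to the head. Centre of mass about 45 mm headward.
- head (a point): Centre of the wrench's round head (38 mm across), on the socket's upright axis, 150 mm headward of wrench_grip. Pulled clockwise (from above) the wrench is rigid up to 1.6 N m (10.7 N across at wrench_grip, less if the hand twists too), then clicks: the handle gives 0.065 rad about this axis (10 mm at wrench_grip), force sinking to 40%, to a stop. Pushed on into it, 0.085 rad or more is too far. Eased back it resets.
- socket (a point): Centre of the mouth of the wing-nut socket under the head, 39 mm below the handle's middle height. z up, x along the wrench until it clicks. Dark steel, 48 mm across, 20 mm deep, cut by two crossing slots 10 mm wide, along and across the wrench: it fits over the wings in four ways a quarter turn apart, with 2 mm play each side (0.15 rad free turn each way).
- nut_top (a point): Brass wing nut, finger-tight, on an upright bolt. Point: on its axis, level with the wing tops; x along the wings, z up. Wings 44 mm tip to tip, 6 thick, 18 high, top edges bevelled; hub 14 across; clamp lug 24 mm below. Socket fully down: wing tops touch its slot bottoms, its mouth is 20 mm below here. It stiffens as it tightens; the turn to the click is unknown (0.15 to 0.7 rad). It stays where left.
- wing_tip (a point): Outer end of one wing of that nut, 22 mm from its axis.
- clamp_joint (a point): Middle of the pipe clamp (62 mm across, 20 wide) on a level stainless pipe 38 mm across, 60 mm above the table, in two blue saddles fixed to the table; x along the pipe, the nut stands 52 mm to the +y side. A diaphragm valve is on the pipe's +x end. Clamp, pipe and valve stay below the handle of a wrench seated on the nut.
- rest_mid (a point): Orange rest, fixed to the table: two saddles 164 mm apart with cheeks 14 mm high, 4 mm play on each side of the wrench. This point is where wrench_grip lies when the wrench lies in it, 55 mm above the table; x along the wrench from head to free end.
- end_cap: Loose bystander: stainless blank cap, disc 50 mm across, 6.5 mm high, origin under its centre.
- spare_clamp: Loose bystander: spare aluminium clamp lying flat, about 70 by 85 mm, 18 mm high, origin under its ring's centre.
- actuator: Loose bystander: upright stainless valve actuator with clear cap, 72 mm across, 135 mm high, origin under its centre.
There are look-alikes about, which are no part of the job. There is more than one size of the part that bears rest_mid; the job needs the middle-sized.

How it is judged:
On the way, in this order (a step that is already met when the one before it is completed fails the run):
1. the wrench's socket is fully down over the wing nut (horizontal distance between socket and nut_top below 0.006 m and z of socket in the frame of nut_top below -0.015 m and angle between the x axis of wrench_grip and the x axis of socket, either way round below 0.03 rad), for 0.1 s.
2. the wrench, seated on the nut, has clicked (the handle has broken over by more than 0.035 rad) (horizontal distance between socket and nut_top below 0.006 m and z of socket in the frame of nut_top below -0.015 m and angle between the x axis of wrench_grip and the x axis of socket, either way round above 0.035 rad), for 0.04 s.
At the end, for the whole second after the job is handed in: The wrench lies in its rest the way round it was found, grip within 15 mm of rest_mid, level and in line within 0.1 rad, reset (not broken over) and at rest; the nut is left tightened (wing tip at least 2.5 mm from its start); the three loose parts are within 20 mm of their starts (distance between wrench_grip and rest_mid below 0.015 m and angle between the x axis of wrench_grip and the x axis of rest_mid, either way round below 0.1 rad and angle between wrench_grip's own z axis and vertical below 0.1 rad and angle between the x axis of wrench_grip and the x axis of socket, either way round below 0.03 rad and linear speed of wrench below 0.02 m/s and distance of wing_tip from where it was at the start of the episode above 0.0025 m and not (distance of end_cap from where it was at the start of the episode above 0.02 m) and not (distance of spare_clamp from where it was at the start of the episode above 0.02 m) and not (distance of actuator from where it was at the start of the episode above 0.02 m)); the robot touches nothing.
It fails at once if the wrench is pushed on through its click, hard into its stop (handle more than 0.085 rad past the head) (angle between the x axis of wrench_grip and the x axis of socket, either way round above 0.085 rad).
It fails at once if the end cap is moved more than 20 mm (distance of end_cap from where it was at the start of the episode above 0.02 m).
It fails at once if the spare clamp is moved more than 20 mm (distance of spare_clamp from where it was at the start of the episode above 0.02 m).
It fails at once if the actuator is moved more than 20 mm (distance of actuator from where it was at the start of the episode above 0.02 m).
It also fails if it takes over 64 s, if anything falls off the work surface, if the arm or the gripper's body presses on something with over 40 N, if the wrist force passes 120 N, or if a joint passes its speed limit or range.

## Working session

There is one attempt and no reset: what is moved stays moved. The work goes in short steps, Python scripts to look and compute and a tool call to move; the robot and the scene stay as the last step left them, time stands still between calls to the robot, and variables do not carry over. Pictures are saved under pics/ and viewed, about 8 in all and at most 12, crops included, and the job is handed in when it is done.

Besides the shell and the picture viewer there is one more tool, called after "Call:" in YAML: its name, and indented under it one key for each argument. arm_command: Moves the arm, as the interface text tells. Its arguments: {"type":"object","properties":{"rows":{"type":"array"}},"required":["rows"]}

```bash
mkdir -p pics
cat > h.py <<'E'
import numpy as np, cv2
from scipy.spatial.transform import Rotation as R
from plant import sensors, imaging, workorder, models
def cam(n):
    p=imaging.read_camera(n); return p
def rot(p):
    o=np.array(p["orientation"]); return o if o.shape==(3,3) else R.from_rotvec(o).as_matrix()
def f(p): return 200/np.tan(np.radians(p["fov_y"])/2)
def cloud(p):
    z=p["z_map"]; v,u=np.mgrid[0:400,0:640]; F=f(p)
    c=np.stack([(u-p["cx"])/F*z,(v-p["cy"])/F*z,z],-1)
    return c@rot(p).T+np.array(p["xyz"])
def proj(p,x):
    c=(np.array(x)-np.array(p["xyz"]))@rot(p); return np.round([p["cx"]+f(p)*c[0]/c[2],p["cy"]+f(p)*c[1]/c[2]])
def save(p,n,crop=None,s=1):
    im=p["pixels"][:,:,::-1]
    if crop: im=im[crop[1]:crop[3],crop[0]:crop[2]]
    cv2.imwrite("pics/"+n,cv2.resize(im,None,fx=s,fy=s,interpolation=cv2.INTER_CUBIC))
E
python3 - <<'E'
from h import *
for n in ("scene","side"):
    p=cam(n); save(p,n+"1.png",s=1.25)
    print(n,p["xyz"],p["orientation"],p["fov_y"])
    for t in ["wrench_grip","head","socket","nut_top","wing_tip","clamp_joint","rest_mid","end_cap","spare_clamp","actuator"]:
        for d in models.landmark_of(t,p)[:4]: print(t,round(d["conf"],2),np.round(d["at"],3),proj(p,d["at"]))
print(sensors.sense())
E
```

```text
scene [ 1.1763165  -0.18035505  0.70204482] [-1.89816753 -1.5041004   0.62741339] 54.32631542705298
wrench_grip 0.89 [0.557 0.289 0.058] [447. 194.]
head 0.66 [0.623 0.153 0.056] [405. 222.]
socket 0.52 [0.624 0.154 0.014] [403. 235.]
nut_top 0.71 [ 0.553 -0.028  0.108] [322. 197.]
wing_tip 0.62 [ 0.575 -0.012  0.097] [331. 206.]
wing_tip 0.4 [ 0.555 -0.025  0.104] [323. 199.]
clamp_joint 0.98 [ 0.56  -0.079  0.061] [301. 218.]
rest_mid 0.85 [0.776 0.239 0.041] [470. 273.]
rest_mid 0.8 [0.553 0.29  0.058] [446. 193.]
rest_mid 0.57 [0.25  0.272 0.074] [396. 123.]
rest_mid 0.44 [ 0.435  0.122 -0.   ] [365. 189.]
end_cap 0.46 [ 0.439  0.125 -0.002] [366. 191.]
spare_clamp 0.92 [ 0.752  0.058 -0.004] [382. 292.]
actuator 0.67 [ 0.426 -0.314  0.004] [199. 211.]
side [0.44862269 0.95809222 0.68404572] [-0.16910826  2.68645286 -1.53656   ] 46.90491832378349
wrench_grip 0.84 [0.555 0.291 0.051] [299. 302.]
head 0.79 [0.622 0.158 0.052] [278. 257.]
socket 0.73 [ 0.427 -0.309 -0.002] [369. 185.]
socket 0.52 [0.623 0.156 0.014] [278. 270.]
nut_top 0.63 [ 0.555 -0.025  0.108] [318. 197.]
nut_top
[... 447 characters left out ...]
427 -0.312 -0.001] [369. 184.]
{'t': 1.1, 'joint_pos': array([ 1.16738325e+00,  2.99876952e-01,  1.52102356e+00,  2.69462635e-05,
        1.32069670e+00, -6.66022052e-02]), 'qd': array([ 4.45928347e-04,  4.86689818e-04, -2.66136872e-04,  3.57577261e-04,
        1.68669873e-03, -6.67517794e-05]), 'tau': array([-1.54383873e-03, -5.43365121e+01, -3.61981952e+01, -1.79879435e-04,
        6.44435149e-04,  2.52175164e-05]), 'eef_pos': array([0.18175606, 0.51908119, 0.30388325]), 'eef_rot': array([-5.26569979e-01, -3.09712161e+00, -2.58293450e-06]), 'contact_force': array([-0.49037484,  0.02459423,  0.2069508 ]), 'moment': array([-0.01956301, -0.02403875, -0.04260094]), 'opening': 1.00276447919107}
```

View pics/scene1.png

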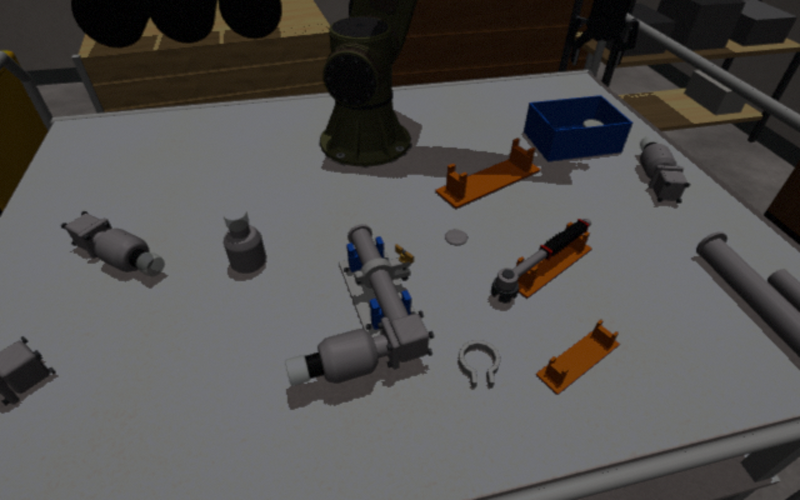

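View pics/side1.png

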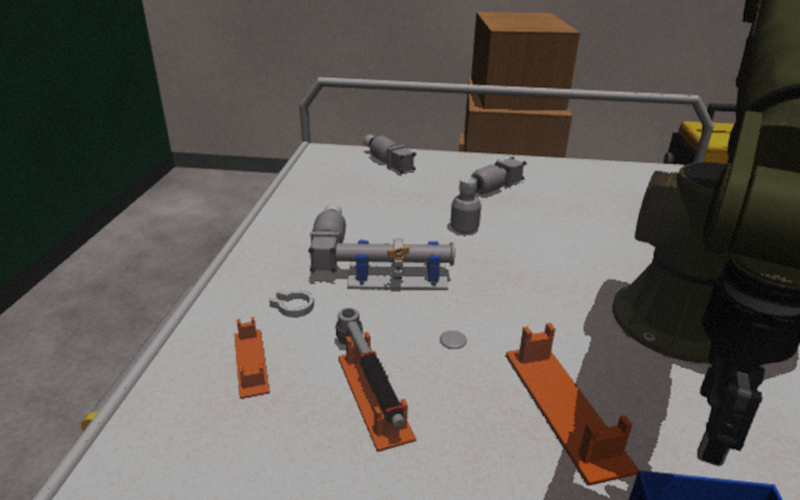

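Look-alikes: there are three orange rests, a small one at scene px (470,273), a large one at (396,123) and the middle one holding the wrench at (446,193). I choose the middle one. There is one wrench, and one brass nut at scene (322,197). The upright actuator is at (199,211), with the lying ones as look-alikes. I'll take the wrist camera over the nut first for a close crop.

Call:
arm_command:
  rows:
    - [1,0.05,-0.05,0.02,-0.15]
    - [1,0.09,-0.09,0.03,-0.3]
    - [1,0.12,-0.13,0.03,-0.45]
    - [1,0.15,-0.17,0.03,-0.6]
    - [1,0.18,-0.21,0.03,-0.75]
    - [1,0.2,-0.25,0.03,-0.77]
    - [1,0.23,-0.29,0.03,-0.77]
    - [1,0.26,-0.33,0.03,-0.77]
    - [1,0.28,-0.37,0.03,-0.77]
    - [1,0.3,-0.41,0.03,-0.77]
    - [1,0.32,-0.45,0.03,-0.77]
    - [1,0.34,-0.49,0.03,-0.77]
    - [1,0.34,-0.49,0.03,-0.77]
    - [1,0.34,-0.49,0.03,-0.77]
    - [1,0.34,-0.49,0.03,-0.77]

```text
t: 2.6
eef_pos: [0.5214, 0.0299, 0.3339]
eef_rot: [-1.65, -2.673, -0.0]
contact_force: [-0.4, 1.0, 0.0]
opening: 0.998
```

Run:
```python
from h import *
p=cam("wrist"); save(p,"w1.png",s=1.25)
s=sensors.sense();print(s["t"],s["eef_pos"],s["eef_rot"],s["joint_pos"],p["xyz"],rot(p)[:,2])
for t in ["wrench_grip","head","nut_top","wing_tip","clamp_joint","rest_mid"]:
    for d in models.landmark_of(t,p)[:3]: print(t,round(d["conf"],2),np.round(d["at"],4),proj(p,d["at"]))
C=cloud(p); im=cv2.cvtColor(p["pixels"],cv2.COLOR_RGB2HSV)
m=(C[...,2]>.097)&(C[...,2]<.12)&(np.hypot(C[...,0]-.555,C[...,1]+.026)<.04)&(p["z_map"]>0)
q=C[m]; print(len(q),q.mean(0),q.max(0),q.min(0)); 
r=cv2.minAreaRect(q[:,:2].astype(np.float32)*1000); print(r)
w=np.linalg.eigh(np.cov(q[:,:2].T)); v=w[1][:,1]; print(w[0],np.arctan2(v[1],v[0]), im[m].mean(0))
```

```text
2.65 [0.5213682  0.03021111 0.33399881] [-1.64937327e+00 -2.67375967e+00 -2.47154811e-04] [-1.23082430e-02  2.15282331e-01  1.55648929e+00  1.52850723e-04
  1.36976483e+00 -4.77665750e-01] [0.48582143 0.10332308 0.40378221] [ 0.14285243 -0.28556262 -0.94765351]
head 0.68 [0.6229 0.1541 0.0583] [443. 115.]
nut_top 0.89 [ 0.5551 -0.0241  0.1003] [324. 230.]
nut_top 0.53 [ 0.4232 -0.3146 -0.0011] [181. 309.]
wing_tip 0.84 [ 0.574  -0.0111  0.0925] [342. 225.]
clamp_joint 0.68 [ 0.5554 -0.0732  0.0568] [307. 245.]
rest_mid 0.61 [0.7755 0.2336 0.044 ] [579. 112.]
204 [ 0.55603811 -0.02241186  0.10102181] [ 0.57589041 -0.00991671  0.10472276] [ 0.5367638  -0.03619555  0.0970114 ]
((556.4605102539062, -23.182971954345703), (42.99604034423828, 7.410583019256592), 29.247684478759766)
[3.43884496e-06 1.72296198e-04] -2.6046035623302917 [ 24.79411765 132.39215686  96.71078431]
```

View pics/w1.png

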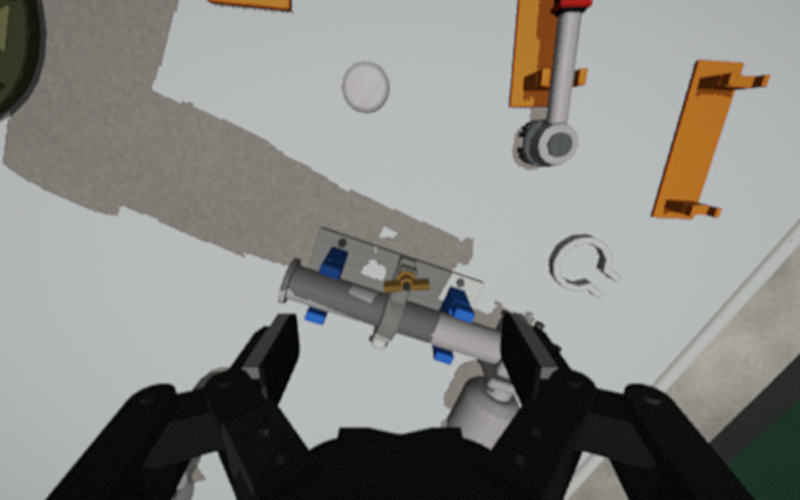

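The nut is at (406,283) in the shown picture, with the wrench at the upper right and the wings clear. Next I go above the wrench grip.

Call:
arm_command:
  rows:
    - [1,0.005,0.045,-0.01,0]
    - [1,0.01,0.09,-0.02,0]
    - [1,0.015,0.135,-0.03,0]
    - [1,0.02,0.18,-0.04,0]
    - [1,0.025,0.22,-0.06,0]
    - [1,0.033,0.25,-0.08,0]
    - [1,0.033,0.261,-0.1,0]
    - [1,0.033,0.261,-0.1,0]
    - [1,0.033,0.261,-0.1,0]

```text
t: 3.85
eef_pos: [0.5547, 0.2898, 0.2343]
eef_rot: [-1.651, -2.673, 0.0]
contact_force: [0.8, 0.3, -0.0]
opening: 1.002
```

Run:
```python
from h import *
p=cam("wrist"); save(p,"w2.png",s=1.25)
s=sensors.sense();print(s["t"],s["eef_pos"],s["eef_rot"])
for t in ["wrench_grip","head","socket","rest_mid"]:
    for d in models.landmark_of(t,p)[:3]: print(t,round(d["conf"],2),np.round(d["at"],4),proj(p,d["at"]))
C=cloud(p); g=np.array([.555,.29]); a=2.034; u=np.array([np.cos(a),np.sin(a)]); n=np.array([-u[1],u[0]])
d=C[...,:2]-g; X=d@u; Y=d@n; V=p["pixels"].max(-1)
m=(abs(X)<.13)&(abs(Y)<.02)&(C[...,2]>.057)&(C[...,2]<.08)&(p["z_map"]>0)
for x0 in np.arange(-.13,.12,.02):
    k=m&(X>=x0)&(X<x0+.02)
    if k.sum()>10: print(round(x0+.01,3),k.sum(),np.round([Y[k].min(),Y[k].max(),np.median(Y[k]),np.median(C[k][:,2])],4),C[k][:,2].max().round(4))
```

```text
3.9 [0.55500944 0.28955176 0.23512842] [1.65129903e+00 2.67168812e+00 1.52252637e-03]
wrench_grip 0.83 [0.557  0.2893 0.0553] [320. 195.]
head 0.91 [0.6237 0.154  0.0582] [319. 327.]
socket 0.85 [0.6253 0.1612 0.0115] [323. 295.]
rest_mid 0.56 [0.5511 0.284  0.0544] [312. 197.]
-0.12 264 [-0.0099  0.0081 -0.0014  0.063 ] 0.0652
-0.1 402 [-0.0198  0.0193 -0.0003  0.0622] 0.065
-0.08 347 [-0.0196  0.019  -0.0003  0.0628] 0.0653
-0.06 324 [-0.0082  0.0088 -0.0003  0.0629] 0.0653
-0.04 438 [-0.0136  0.014  -0.0002  0.0661] 0.0685
-0.02 560 [-0.0125  0.0138  0.0007  0.0665] 0.0688
0.0 611 [-0.0128  0.0139  0.0007  0.0666] 0.0684
0.02 652 [-0.0125  0.0141  0.0007  0.0663] 0.0689
0.04 708 [-0.0115  0.014   0.0007  0.0663] 0.0683
0.06 783 [-0.0196  0.0195  0.0015  0.0662] 0.0691
0.08 828 [-0.0186  0.02    0.0015  0.0663] 0.0694
0.1 432 [-0.0089  0.0129  0.0015  0.0625] 0.0668
```

View pics/w2.png

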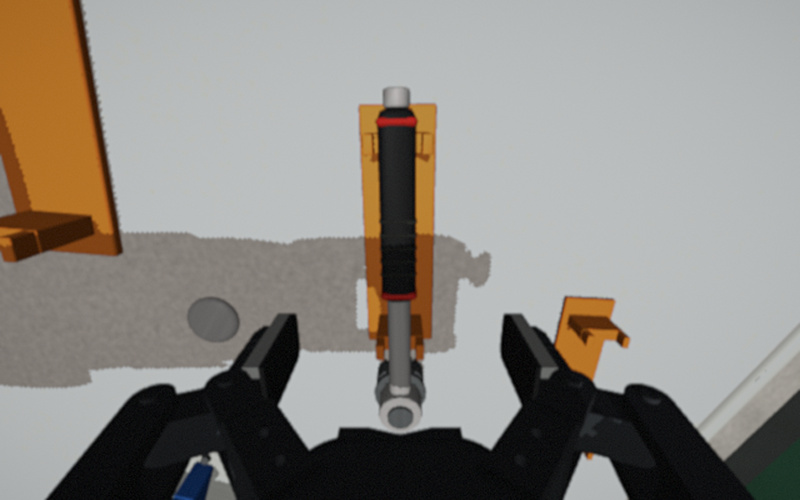

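The wrist view shows the wrench handle centred and straight at about (398,195), in the middle rest. Its measured angle is 2.044. I go down and grip.

Call:
arm_command:
  rows:
    - [1,0,0,-0.04,0.01]
    - [1,0,0,-0.08,0.01]
    - [1,0,0,-0.11,0.01]
    - [1,0,0,-0.125,0.01]
    - [1,0,0,-0.125,0.01]
    - [1,0,0,-0.125,0.01]
    - [-1,0,0,-0.125,0.01]
    - [-1,0,0,-0.125,0.01]
    - [-1,0,0,-0.125,0.01]
    - [-1,0,0,-0.125,0.01]
    - [-1,0,0,-0.125,0.01]
    - [-1,0,0,-0.125,0.01]

```text
t: 5.3
eef_pos: [0.5549, 0.2902, 0.1095]
eef_rot: [1.637, 2.681, 0.001]
contact_force: [-0.8, -0.6, 5.5]
opening: 0.293
```

Run:
```python
from h import *
s=sensors.sense();print(s["t"],s["eef_pos"],s["eef_rot"],s["contact_force"],s["moment"],s["opening"])
```

```text
5.3 [0.55491584 0.29020374 0.10951875] [1.63739978e+00 2.68063771e+00 9.30012318e-04] [-0.82607805 -0.56217313  5.50422458] [-0.1626634   0.38522531 -0.01623406] 0.29325246463341875
```

Call:
arm_command:
  rows:
    - [-1,0,0,0.02,0]
    - [-1,0,0,0.05,0]
    - [-1,0,0,0.08,0]
    - [-1,0,0,0.11,0]
    - [-1,-0.01,-0.03,0.11,0.02]
    - [-1,-0.02,-0.06,0.11,0.05]
    - [-1,-0.035,-0.09,0.11,0.05]
    - [-1,-0.05,-0.125,0.11,0.05]
    - [-1,-0.065,-0.16,0.11,0.05]
    - [-1,-0.074,-0.183,0.11,0.05]
    - [-1,-0.074,-0.183,0.11,0.05]
    - [-1,-0.074,-0.183,0.11,0.05]

```text
t: 6.5
eef_pos: [0.4807, 0.1069, 0.2188]
eef_rot: [-1.571, -2.72, 0.0]
contact_force: [-1.1, 1.2, -3.4]
opening: 0.293
```

Run:
```python
from h import *
s=sensors.sense();print(s["t"],s["eef_pos"],s["eef_rot"],s["contact_force"],s["moment"],s["opening"])
for n in ("wrist","scene","side"):
    p=cam(n); C=cloud(p)
    if n!="scene": save(p,n+"3.png",crop=None if n=="wrist" else (220,120,420,280),s=1.25 if n=="wrist" else 4)
    for t in ["wrench_grip","head","socket","nut_top"]:
        for d in models.landmark_of(t,p)[:2]: print(n,t,round(d["conf"],2),np.round(d["at"],4),proj(p,d["at"]))
    z=C[...,2]; m=(p["z_map"]>0)&(np.hypot(C[...,0]-.556,C[...,1]+.023)<.04)&(z>.15)
    q=C[m]; 
    if len(q)>20:
        t=q[q[:,2]>np.percentile(q[:,2],95)-.004]; print("top",len(t),t.mean(0),cv2.minEnclosingCircle(t[:,:2].astype(np.float32)*1000))
    if n=="wrist":
        g=np.array([.481,.107]); a=2.094; u=np.array([np.cos(a),np.sin(a)]); nn=np.array([-u[1],u[0]])
        d=C[...,:2]-g; X=d@u; Y=d@nn
        for x0 in np.arange(-.19,.12,.02):
            k=(p["z_map"]>0)&(abs(Y)<.025)&(z>.15)&(z<.2)&(X>=x0)&(X<x0+.02)
            if k.sum()>10: print(round(x0+.01,3),k.sum(),np.round([Y[k].min(),Y[k].max(),np.median(Y[k]),np.percentile(z[k],90)],4))
```

```text
6.5 [0.48067115 0.10687705 0.21876593] [-1.57139116e+00 -2.71994386e+00  8.74634551e-05] [-1.07341596  1.24075153 -3.37467177] [ 0.16735041  0.07937373 -0.02561689] 0.2932794551981272
wrist wrench_grip 0.68 [0.4826 0.108  0.1652] [322. 270.]
wrist head 0.73 [ 0.4344  0.1201 -0.005 ] [287. 148.]
wrist nut_top 0.68 [ 0.4367  0.1198 -0.0022] [288. 150.]
-0.04 561 [-0.0142  0.0133 -0.0004  0.1763]
-0.02 1699 [-0.0152  0.0138 -0.0004  0.1767]
-0.0 3242 [-2.50e-02  2.50e-02  1.00e-04  1.84e-01]
0.02 4172 [-0.025   0.025  -0.0004  0.1958]
0.04 2517 [-0.0139  0.0122 -0.0008  0.1768]
0.06 2969 [-0.014   0.012  -0.0008  0.1769]
0.08 3520 [-0.0145  0.0125 -0.0012  0.1771]
0.1 1920 [-0.012   0.0102 -0.0012  0.1738]
scene wrench_grip 0.92 [0.484  0.1062 0.165 ] [371. 151.]
scene head 0.77 [ 0.5529 -0.0239  0.167 ] [324. 177.]
scene socket 0.6 [ 0.5541 -0.026   0.1231] [323. 192.]
scene nut_top 0.63 [ 0.5529 -0.0278  0.1057] [322. 198.]
top 121 [ 0.55911663 -0.02586369  0.17725963] ((557.6551513671875, -25.209693908691406), 17.89808464050293)
side wrench_grip 0.96 [0.4792 0.105  0.1632] [346. 207.]
side head 0.6 [ 0.5543 -0.0172  0.1622] [318. 179.]
side socket 0.5 [4.360e-01 1.275e-01 2.000e-04] [361. 274.]
side socket 0.47 [ 0.5558 -0.0234  0.1235] [318. 191.]
top 58 [ 0.55401411 -0.02037222  0.18034654] ((554.7337646484375, -21.7877254486084), 18.513185501098633)
```

View pics/side3.png

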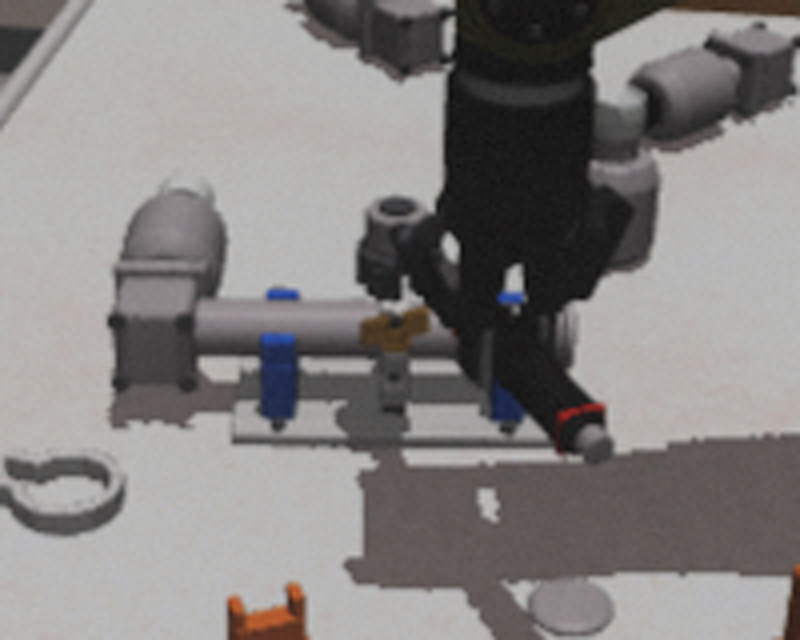

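Run:
```python
from h import *
for n in ("scene","side"):
    p=cam(n); C=cloud(p); h=cv2.cvtColor(p["pixels"],cv2.COLOR_RGB2HSV).astype(int)
    z=C[...,2]; m=(p["z_map"]>0)&(np.hypot(C[...,0]-.556,C[...,1]+.023)<.035)&(z>.085)&(z<.112)&(h[...,0]>12)&(h[...,0]<32)&(h[...,1]>80)
    q=C[m]; v,u=np.nonzero(m); print(n,m.sum(),q.min(0),q.max(0),"u",u.min(),u.max(),"v",v.min(),v.max())
    t=q[q[:,2]>np.percentile(q[:,2],95)-.005]; print(" rect all",cv2.minAreaRect(q[:,:2].astype(np.float32)*1000)); print(" top",len(t),cv2.minAreaRect(t[:,:2].astype(np.float32)*1000))
    print(" proj nut",proj(p,[.5563,-.0228,.104]),proj(p,[.5563+.019,-.0228+.011,.104]),proj(p,[.5563-.019,-.0228-.011,.104]))
    s=m; print("\n".join("".join("#" if s[a,b] else "." for b in range(u.min()-1,u.max()+2)) for a in range(v.min(),v.max()+1)))
```

```text
scene 92 [ 0.5380865  -0.03845198  0.08509072] [ 0.57871881 -0.01318293  0.10431417] u 316 330 v 195 209
 rect all ((558.28125, -27.14361572265625), (44.98673629760742, 9.96935749053955), 36.224246978759766)
 top 34 ((557.294921875, -25.38485336303711), (45.236473083496094, 7.221223831176758), 29.784534454345703)
 proj nut [324. 199.] [331. 204.] [318. 194.]
..#..............
.##..............
.##..............
.##..............
.###.............
.######..........
..#####..###.....
...##########....
....##########...
.....###########.
......##########.
......##########.
.......#########.
........#..#####.
.............##..
side 105 [ 0.53574962 -0.03558747  0.08507262] [ 0.57135401 -0.00888493  0.10662051] u 311 326 v 196 207
 rect all ((551.5328369140625, -19.018577575683594), (43.44889831542969, 12.777594566345215), 30.641338348388672)
 top 32 ((552.9376831054688, -21.807985305786133), (41.83424758911133, 5.626964092254639), 30.785240173339844)
 proj nut [318. 198.] [309. 200.] [326. 197.]
................#.
..............###.
...........######.
....###....######.
.#######..#######.
.#######..#######.
.################.
.##############...
.############.....
.############.....
........###.......
..........#.......
```

Call:
arm_command:
  rows:
    - [-1,-0.001,0,-0.01,0]
    - [-1,-0.001,0,-0.018,0]
    - [-1,-0.001,0,-0.022,0]
    - [-1,-0.001,0,-0.025,0]
    - [-1,-0.001,0,-0.028,0]
    - [-1,-0.001,0,-0.028,0]

```text
t: 7.95
eef_pos: [0.4797, 0.1071, 0.1905]
eef_rot: [-1.57, -2.721, 0.0]
contact_force: [-0.2, -0.1, -4.5]
opening: 0.296
```

Call:
arm_command:
  rows:
    - [-1,0,0,-0.003,0]
    - [-1,0,0,-0.006,0]
    - [-1,0,0,-0.008,0]
    - [-1,0,0,-0.008,0]

```text
t: 8.35
eef_pos: [0.4796, 0.1071, 0.1826]
eef_rot: [-1.57, -2.721, 0.001]
contact_force: [0.0, 0.5, -3.5]
opening: 0.295
```

Call:
arm_command:
  rows:
    - [-1,0,0,-0.002,0]
    - [-1,0,0,-0.004,0]
    - [-1,0,0,-0.006,0]
    - [-1,0,0,-0.006,0]

```text
t: 8.75
eef_pos: [0.4798, 0.1071, 0.1768]
eef_rot: [1.57, 2.721, -0.0]
contact_force: [-0.7, 0.7, -2.1]
opening: 0.294
```

Run:
```python
from h import *
s=sensors.sense();print(s["t"],s["eef_pos"],s["contact_force"],s["moment"])
p=cam("side");save(p,"side4.png",crop=(260,140,380,240),s=6)
C=cloud(p)
for n in ("side","scene"):
    if n=="scene": p=cam(n);C=cloud(p)
    z=C[...,2]; m=(p["z_map"]>0)&(np.hypot(C[...,0]-.556,C[...,1]+.023)<.03)&(z>.11)
    q=C[m];t=q[q[:,2]>np.percentile(q[:,2],95)-.004];print(n,t.mean(0),cv2.minEnclosingCircle(t[:,:2].astype(np.float32)*1000))
```

```text
8.75 [0.47978915 0.10710346 0.17679205] [-0.65704654  0.65456019 -2.09603948] [0.01088163 0.00735441 0.02644118]
side [ 0.55268678 -0.02082092  0.13904382] ((551.933837890625, -23.121646881103516), 18.506832122802734)
scene [ 0.55810328 -0.02635109  0.13668106] ((557.33837890625, -26.53300666809082), 17.925214767456055)
```

View pics/side4.png

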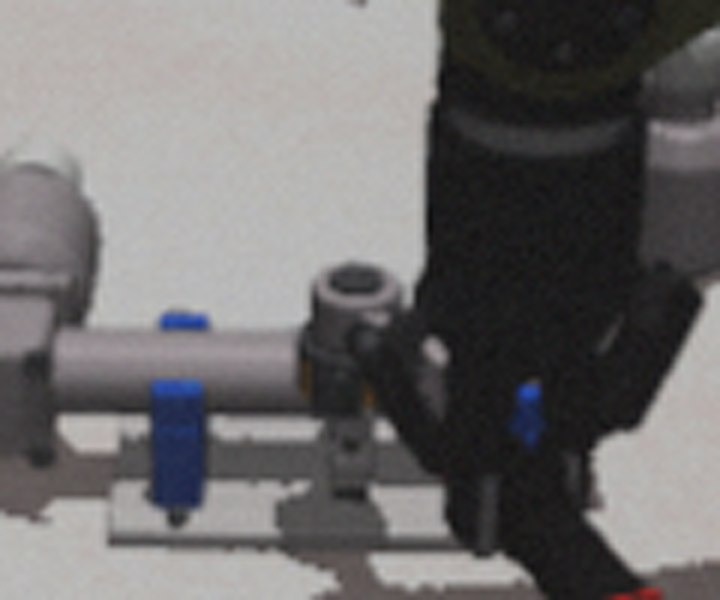

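The socket is over the nut at about (350,370), with brass showing in the slots. I lower a little more until it bottoms.

Call:
arm_command:
  rows:
    - [-1,0,0,-0.001,0]
    - [-1,0,0,-0.002,0]
    - [-1,0,0,-0.002,0]
    - [-1,0,0,-0.002,0]

```text
t: 9.25
eef_pos: [0.4799, 0.1072, 0.1751]
eef_rot: [1.57, 2.721, 0.0]
contact_force: [-2.2, 2.7, 2.5]
opening: 0.293
```

```bash
python3 -c "
import numpy as np
f=2.092
for t in np.arange(.05,1.0,.05):
    print(round(t,2),np.round(.15*np.array([np.cos(f-t)-np.cos(f),np.sin(f-t)-np.sin(f)]),4))"
```

```text
0.05 [0.0066 0.0036]
0.1 [0.0134 0.0068]
0.15 [0.0203 0.0097]
0.2 [0.0273 0.0122]
0.25 [0.0345 0.0144]
0.3 [0.0418 0.0163]
0.35 [0.0491 0.0177]
0.4 [0.0566 0.0188]
0.45 [0.064  0.0195]
0.5 [0.0715 0.0199]
0.55 [0.079  0.0199]
0.6 [0.0865 0.0195]
0.65 [0.094  0.0187]
0.7 [0.1014 0.0175]
0.75 [0.1087 0.016 ]
0.8 [0.116  0.0141]
0.85 [0.1231 0.0119]
0.9 [0.1302 0.0093]
0.95 [0.1371 0.0063]
```

Call:
arm_command:
  rows:
    - [-1,0.0033,0.0018,0,-0.025]
    - [-1,0.0066,0.0036,0,-0.05]
    - [-1,0.01,0.0051,0,-0.075]
    - [-1,0.0133,0.0067,0,-0.1]
    - [-1,0.0133,0.0067,0,-0.1]

```text
t: 9.75
eef_pos: [0.4929, 0.1143, 0.1746]
eef_rot: [-1.706, -2.636, 0.001]
contact_force: [-6.4, 4.5, 3.5]
opening: 0.293
```

Call:
arm_command:
  rows:
    - [-1,0.0034,0.0017,0,-0.025]
    - [-1,0.0068,0.0034,0,-0.05]
    - [-1,0.0068,0.0034,0,-0.05]

```text
t: 10.05
eef_pos: [0.4998, 0.1175, 0.1745]
eef_rot: [-1.771, -2.593, 0.002]
contact_force: [-4.9, 1.6, 1.8]
opening: 0.297
```

```bash
cat >> h.py <<'E'
def tq(N=(.5545,-.0230)):
    s=sensors.sense(); y=R.from_rotvec(s["eef_rot"]).as_matrix()[:2,1]; a=np.arctan2(y[1],y[0]); a=(a+np.pi/2)%np.pi+0 ; a=a if a>.6 else a+np.pi
    F=s["contact_force"]; r=s["eef_pos"][:2]-np.array(N); u=np.array([np.cos(a),np.sin(a)]); t=np.array([u[1],-u[0]])
    print("t",round(s["t"],2),"pos",np.round(s["eef_pos"],4),"ang",round(a,4),"bearing",round(np.arctan2(r[1],r[0]),4),"rad",np.round(np.hypot(*r),4),"Ftan",round(-F[:2]@t,2),"Frad",round(F[:2]@u,2),"Fz",round(F[2],2),"M",np.round(s["moment"],3))
E
python3 -c "
from h import *
tq()"
```

```text
t 10.05 pos [0.4998 0.1175 0.1745] ang 1.9431 bearing 1.9424 rad 0.1508 Ftan 4.0 Frad 3.24 Fz 1.76 M [-0.353  0.809  0.104]
```

Call:
arm_command:
  rows:
    - [-1,0.0034,0.0015,0,-0.025]
    - [-1,0.007,0.0028,0,-0.05]
    - [-1,0.007,0.0028,0,-0.05]

```text
t: 10.35
eef_pos: [0.5068, 0.1202, 0.1745]
eef_rot: [-1.835, -2.548, 0.002]
contact_force: [-6.6, 0.8, 1.5]
opening: 0.292
```

```bash
python3 -c "
from h import *
tq()"
```

```text
t 10.35 pos [0.5068 0.1202 0.1745] ang 1.8935 bearing 1.8927 rad 0.1509 Ftan 5.98 Frad 2.87 Fz 1.54 M [-0.486  0.767  0.184]
```

Call:
arm_command:
  rows:
    - [-1,0.0036,0.0012,0,-0.025]
    - [-1,0.0072,0.0023,0,-0.05]
    - [-1,0.0072,0.0023,0,-0.05]

```text
t: 10.65
eef_pos: [0.5139, 0.1224, 0.1745]
eef_rot: [-1.898, -2.502, 0.002]
contact_force: [-7.0, 1.7, 2.2]
opening: 0.295
```

```bash
python3 -c "
from h import *
tq()"
```

```text
t 10.65 pos [0.5139 0.1224 0.1745] ang 1.8438 bearing 1.843 rad 0.151 Ftan 6.25 Frad 3.54 Fz 2.2 M [-0.485  0.827  0.258]
```

Call:
arm_command:
  rows:
    - [-1,0.0026,0.0007,0,-0.018]
    - [-1,0.0051,0.0014,0,-0.035]
    - [-1,0.0051,0.0014,0,-0.035]

```text
t: 10.95
eef_pos: [0.5189, 0.1238, 0.1744]
eef_rot: [-1.941, -2.469, 0.003]
contact_force: [-6.1, 0.4, 1.6]
opening: 0.297
```

```bash
python3 -c "
from h import *
tq()"
```

```text
t 10.95 pos [0.5189 0.1238 0.1744] ang 1.8092 bearing 1.8089 rad 0.151 Ftan 5.84 Frad 1.87 Fz 1.55 M [-0.474  0.902  0.31 ]
```

Call:
arm_command:
  rows:
    - [-1,0.0026,0.0006,0,-0.018]
    - [-1,0.0051,0.0011,0,-0.035]
    - [-1,0.0051,0.0011,0,-0.035]

```text
t: 11.25
eef_pos: [0.524, 0.1249, 0.1744]
eef_rot: [-1.983, -2.435, 0.002]
contact_force: [-6.4, 1.6, 2.6]
opening: 0.294
```

```bash
python3 -c "
from h import *
tq()"
```

```text
t 11.25 pos [0.524  0.1249 0.1744] ang 1.7743 bearing 1.7741 rad 0.1511 Ftan 5.92 Frad 2.87 Fz 2.61 M [-0.389  0.956  0.411]
```

Call:
arm_command:
  rows:
    - [-1,0.0026,0.0005,0,-0.018]
    - [-1,0.0052,0.001,0,-0.035]
    - [-1,0.0052,0.001,0,-0.035]

```text
t: 11.55
eef_pos: [0.5292, 0.126, 0.1745]
eef_rot: [-2.026, -2.399, 0.003]
contact_force: [-6.3, 2.4, 2.5]
opening: 0.293
```

```bash
python3 -c "
from h import *
tq()"
```

```text
t 11.55 pos [0.5292 0.126  0.1745] ang 1.7393 bearing 1.7392 rad 0.1511 Ftan 5.79 Frad 3.4 Fz 2.53 M [-0.387  0.956  0.418]
```

Call:
arm_command:
  rows:
    - [-1,0.0026,0.0004,0,-0.018]
    - [-1,0.0052,0.0008,0,-0.035]
    - [-1,0.0052,0.0008,0,-0.035]

```text
t: 11.85
eef_pos: [0.5343, 0.1268, 0.1744]
eef_rot: [-2.067, -2.364, 0.003]
contact_force: [-6.9, 2.2, 2.2]
opening: 0.293
```

```bash
python3 -c "
from h import *
tq()"
```

```text
t 11.85 pos [0.5343 0.1268 0.1744] ang 1.7044 bearing 1.7046 rad 0.1511 Ftan 6.52 Frad 3.15 Fz 2.2 M [-0.333  0.949  0.472]
```

Call:
arm_command:
  rows:
    - [-1,0.0022,0.0003,0,-0.015]
    - [-1,0.0045,0.0005,0,-0.03]
    - [-1,0.0045,0.0005,0,-0.03]

```text
t: 12.15
eef_pos: [0.539, 0.1273, 0.1745]
eef_rot: [-2.103, -2.333, 0.002]
contact_force: [-5.4, 3.3, 2.1]
opening: 0.296
```

```bash
python3 -c "
from h import *
tq()"
```

```text
t 12.15 pos [0.539  0.1273 0.1745] ang 1.6742 bearing 1.6734 rad 0.1511 Ftan 5.02 Frad 3.79 Fz 2.13 M [-0.156  0.755  0.282]
```

Call:
arm_command:
  rows:
    - [-1,0.0011,0.0001,0,-0.007]
    - [-1,0.0022,0.0002,0,-0.015]
    - [-1,0.0022,0.0002,0,-0.015]

```text
t: 12.45
eef_pos: [0.5413, 0.1275, 0.1746]
eef_rot: [-2.12, -2.317, 0.001]
contact_force: [-4.0, 3.2, 1.8]
opening: 0.288
```

```bash
python3 -c "
from h import *
tq()"
```

```text
t 12.45 pos [0.5413 0.1275 0.1746] ang 1.6595 bearing 1.6585 rad 0.1511 Ftan 3.68 Frad 3.51 Fz 1.78 M [-0.052  0.594  0.145]
```

Call:
arm_command:
  rows:
    - [-1,0.0009,0.0001,0,-0.006]
    - [-1,0.0018,0.0001,0,-0.012]
    - [-1,0.0018,0.0001,0,-0.012]

```text
t: 12.75
eef_pos: [0.5431, 0.1276, 0.1747]
eef_rot: [-2.134, -2.305, 0.0]
contact_force: [-4.8, 4.5, 2.1]
opening: 0.289
```

Run:
```python
from h import *
tq()
for n in ("scene","side"):
    p=cam(n);C=cloud(p);z=C[...,2]
    if n=="side": save(p,"side5.png",crop=(260,140,380,240),s=6)
    m=(p["z_map"]>0)&(np.hypot(C[...,0]-.556,C[...,1]+.023)<.03)&(z>.11)
    q=C[m];t=q[q[:,2]>np.percentile(q[:,2],95)-.004];print(n,t.mean(0),cv2.minEnclosingCircle(t[:,:2].astype(np.float32)*1000))
```

```text
t 12.75 pos [0.5431 0.1276 0.1747] ang 1.6476 bearing 1.6466 rad 0.151 Ftan 4.45 Frad 4.89 Fz 2.11 M [0.083 0.663 0.188]
scene [ 0.55901114 -0.02565982  0.13635439] ((557.8427124023438, -25.15452003479004), 17.456029891967773)Traceback (most recent call last):
  File "<stdin>", line 7, in <module>
    return _quantile_unchecked(
        a, q, axis, out, overwrite_input, method, keepdims, weights)
    return _ureduce(a,
                    func=_quantile_ureduce_func,
    ...<5 lines>...
                    overwrite_input=overwrite_input,
                    method=method)
    r = func(a, **kwargs)
    result = _quantile(arr,
                       quantiles=q,
    ...<2 lines>...
                       out=out,
                       weights=wgt)
    slices_having_nans = np.isnan(arr[-1, ...])
                                  ~~~^^^^^^^^^
IndexError: index -1 is out of bounds for axis 0 with size 0
```

Torque went from about 1.46 to 1.04 to 0.70, then rose slightly to 0.86. So the wrench has clicked and reached its stop region. I ease back to reset it and centre the wings in the slots.

Call:
arm_command:
  rows:
    - [-1,-0.004,-0.0002,0,0.028]
    - [-1,-0.0085,-0.0005,0,0.057]
    - [-1,-0.0127,-0.001,0,0.085]
    - [-1,-0.017,-0.0016,0,0.113]
    - [-1,-0.0211,-0.0022,0,0.142]
    - [-1,-0.0252,-0.003,0,0.17]
    - [-1,-0.0252,-0.003,0,0.17]

```text
t: 13.55
eef_pos: [0.5177, 0.1243, 0.175]
eef_rot: [1.929, 2.479, 0.0]
contact_force: [-0.0, -1.3, -0.1]
opening: 0.293
```

```bash
python3 -c "
from h import *
tq()"
```

```text
t 13.55 pos [0.5177 0.1243 0.175 ] ang 1.8191 bearing 1.8156 rad 0.1518 Ftan 0.31 Frad -1.23 Fz -0.08 M [-0.529 -0.066 -0.101]
```

Free. I lift off in stages, watching the force.

Call:
arm_command:
  rows:
    - [-1,0,0,0.004,0]
    - [-1,0,0,0.01,0]
    - [-1,0,0,0.016,0]
    - [-1,0,0,0.022,0]

```text
t: 13.95
eef_pos: [0.518, 0.1245, 0.1974]
eef_rot: [-1.931, -2.478, -0.0]
contact_force: [-0.2, -0.2, -4.4]
opening: 0.293
```

Call:
arm_command:
  rows:
    - [-1,0,0,0.022,0]
    - [-1,0,0.02,0.022,0.05]
    - [-1,0.007,0.05,0.022,0.12]
    - [-1,0.015,0.08,0.022,0.18]
    - [-1,0.022,0.11,0.022,0.227]
    - [-1,0.03,0.14,0.022,0.227]
    - [-1,0.037,0.166,0.022,0.227]
    - [-1,0.037,0.166,0.022,0.227]
    - [-1,0.037,0.166,0.022,0.227]

```text
t: 14.85
eef_pos: [0.5548, 0.2906, 0.2187]
eef_rot: [-1.637, -2.681, 0.001]
contact_force: [-0.3, -0.5, -4.7]
opening: 0.292
```

Run:
```python
from h import *
s=sensors.sense();print(s["t"],s["eef_pos"],s["eef_rot"])
for n in ("scene","side","wrist"):
    p=cam(n);C=cloud(p);z=C[...,2]
    if n=="side": save(p,"side6.png",crop=(240,140,400,340),s=3)
    for t in ["wrench_grip","head"]:
        for d in models.landmark_of(t,p)[:1]: print(n,t,round(d["conf"],2),np.round(d["at"],4))
    h=cv2.cvtColor(p["pixels"],cv2.COLOR_RGB2HSV).astype(int)
    m=(p["z_map"]>0)&(np.hypot(C[...,0]-.556,C[...,1]+.023)<.035)&(z>.085)&(z<.112)&(h[...,0]>12)&(h[...,0]<32)&(h[...,1]>80)
    q=C[m]
    if len(q)>10:
        t=q[q[:,2]>np.percentile(q[:,2],95)-.005];print(n,"nut",cv2.minAreaRect(t[:,:2].astype(np.float32)*1000))
    g=np.array([.555,.29]); a=2.044; u=np.array([np.cos(a),np.sin(a)]); nn=np.array([-u[1],u[0]])
    d=C[...,:2]-g; X=d@u; Y=d@nn
    if n=="wrist":
      for x0 in np.arange(-.19,.12,.03):
        k=(p["z_map"]>0)&(abs(Y)<.025)&(z>.15)&(z<.2)&(X>=x0)&(X<x0+.02)
        if k.sum()>10: print(round(x0+.01,3),k.sum(),np.round([Y[k].min(),Y[k].max(),np.median(Y[k]),np.percentile(z[k],90)],4))
    else:
        k=(p["z_map"]>0)&(abs(Y)<.03)&(X<-.12)&(X>-.19)&(z>.16); q=C[k]
        if len(q)>10: t=q[q[:,2]>np.percentile(q[:,2],95)-.004];print(n,"headtop",t.mean(0),cv2.minEnclosingCircle(t[:,:2].astype(np.float32)*1000))
```

```text
14.85 [0.55475116 0.29061374 0.21868862] [-1.63662313e+00 -2.68125694e+00  9.18973609e-04]
scene wrench_grip 0.72 [0.558  0.2873 0.1661]
scene head 0.82 [0.6246 0.1526 0.1669]
scene nut ((558.1694946289062, -25.708866119384766), (43.31926727294922, 4.824609279632568), 15.435686111450195)
scene headtop [0.62630294 0.15378925 0.17812874] ((625.5399780273438, 153.7758026123047), 17.707563400268555)
side wrench_grip 0.95 [0.5581 0.2856 0.1631]
side head 0.77 [0.6221 0.1616 0.1631]
side nut ((538.9730224609375, -24.254117965698242), (12.499284744262695, 5.459532737731934), 8.86270809173584)
side headtop [0.6275632  0.15870962 0.18160422] ((626.0851440429688, 157.71263122558594), 15.66572093963623)
wrist wrench_grip 0.96 [0.5559 0.2862 0.1638]
-0.03 1395 [-0.0146  0.0128 -0.0008  0.1771]
-0.0 3341 [-0.025   0.025  -0.0003  0.1843]
0.03 2338 [-0.014   0.0121 -0.0012  0.1768]
0.06 2953 [-0.0141  0.012  -0.0012  0.1767]
0.09 3076 [-0.0145  0.0124 -0.0011  0.1767]
```

View pics/side6.png

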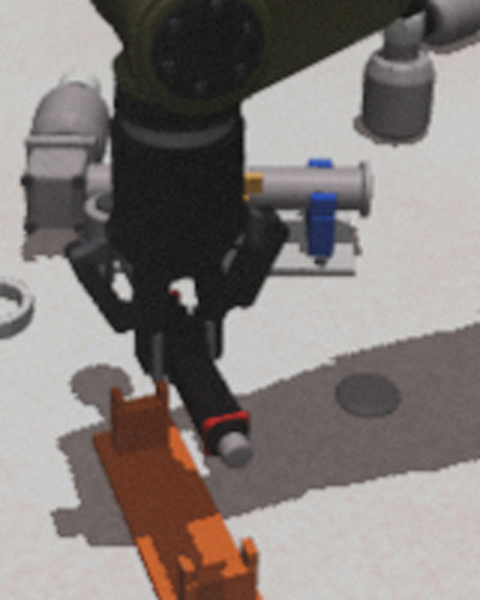

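The side view shows the wrench held straight above the middle rest. The nut has turned about 0.25 rad (29.8° to 15.4°), and the end cap and clamp are undisturbed. I lower it into the rest.

Call:
arm_command:
  rows:
    - [-1,-0.002,0.001,-0.03,0]
    - [-1,-0.002,0.001,-0.06,0]
    - [-1,-0.002,0.001,-0.08,0]
    - [-1,-0.002,0.001,-0.092,0]
    - [-1,-0.002,0.001,-0.1,0]
    - [-1,-0.002,0.001,-0.106,0]
    - [-1,-0.002,0.001,-0.108,0]
    - [-1,-0.002,0.001,-0.108,0]

```text
t: 16.1
eef_pos: [0.5531, 0.2915, 0.1113]
eef_rot: [1.638, 2.681, 0.001]
contact_force: [0.9, 0.5, -3.3]
opening: 0.296
```

Run:
```python
from h import *
tq()
p=cam("side");save(p,"side7.png",crop=(220,200,380,360),s=3.5)
```

```text
t 16.1 pos [0.5531 0.2915 0.1113] ang 2.0448 bearing 1.5752 rad 0.3145 Ftan -0.98 Frad 0.04 Fz -3.29 M [0.17  0.085 0.068]
```

View pics/side7.png

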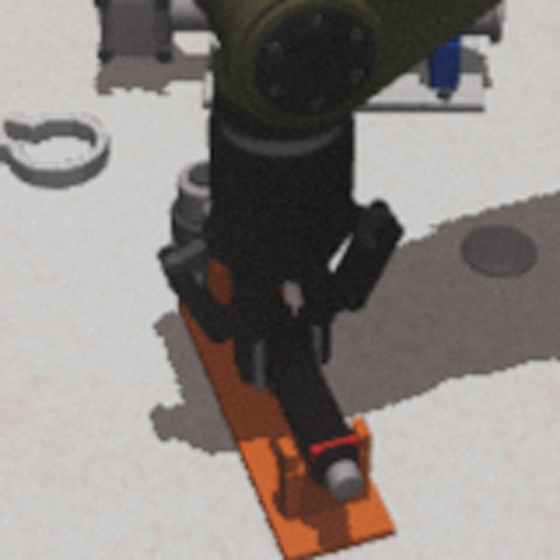

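The wrench sits between the cheeks, with its free end at (345,480). I lower the last 1.5 mm, open and retreat.

Call:
arm_command:
  rows:
    - [-1,0,0,-0.001,0]
    - [-1,0,0,-0.0015,0]
    - [-1,0,0,-0.0015,0]
    - [-0.2,0,0,-0.0015,0]
    - [0.3,0,0,-0.0015,0]
    - [1,0,0,-0.0015,0]
    - [1,0,0,-0.0015,0]
    - [1,0,0,-0.0015,0]
    - [1,0,0,-0.0015,0]
    - [1,0,0,-0.0015,0]
    - [1,0,0,0.02,0]
    - [1,0,0,0.06,0]
    - [1,0,0,0.1,0]
    - [1,0,0,0.125,0]
    - [1,0,0,0.125,0]
    - [1,0,0,0.125,0]

```text
t: 17.75
eef_pos: [0.5529, 0.2913, 0.2358]
eef_rot: [1.638, 2.681, 0.0]
contact_force: [0.9, 0.3, -0.8]
opening: 1.004
```

Run:
```python
from h import *
s=sensors.sense();print(s["t"],s["eef_pos"],s["contact_force"],s["opening"])
p=cam("wrist");save(p,"w8.png",s=1.25);C=cloud(p)
for t in ["wrench_grip","head","rest_mid"]:
    for d in models.landmark_of(t,p)[:1]: print(t,round(d["conf"],2),np.round(d["at"],4))
g=np.array([.555,.29]); a=2.034; u=np.array([np.cos(a),np.sin(a)]); n=np.array([-u[1],u[0]])
d=C[...,:2]-g; X=d@u; Y=d@n
m=(abs(X)<.13)&(abs(Y)<.02)&(C[...,2]>.057)&(C[...,2]<.08)&(p["z_map"]>0)
for x0 in np.arange(-.13,.12,.04):
    k=m&(X>=x0)&(X<x0+.02)
    if k.sum()>10: print(round(x0+.01,3),k.sum(),np.round([Y[k].min(),Y[k].max(),np.median(Y[k]),np.median(C[k][:,2])],4))
p=cam("scene"); 
for t in ["wrench_grip","head","end_cap","spare_clamp","actuator"]:
    for d in models.landmark_of(t,p)[:1]: print("scene",t,round(d["conf"],2),np.round(d["at"],4))
```

```text
17.75 [0.55287036 0.29134646 0.23583551] [ 0.93392211  0.31271076 -0.77271431] 1.004093469834472
wrench_grip 0.55 [0.5534 0.2895 0.0553]
head 0.8 [0.622  0.1548 0.0595]
rest_mid 0.7 [0.5519 0.2845 0.0543]
-0.12 257 [-0.0092  0.0079 -0.0006  0.0631]
-0.08 358 [-0.0198  0.0192 -0.0003  0.0628]
-0.04 413 [-0.014   0.0129 -0.0006  0.0658]
0.0 598 [-0.0133  0.0135 -0.0001  0.0664]
0.04 690 [-0.0123  0.0134  0.0003  0.0662]
0.08 833 [-0.0198  0.0184  0.0007  0.0664]
scene wrench_grip 0.85 [0.5551 0.2894 0.057 ]
scene head 0.93 [0.6252 0.157  0.053 ]
scene end_cap 0.63 [ 0.4373  0.1223 -0.0013]
scene spare_clamp 0.83 [ 0.7496  0.0605 -0.0019]
scene actuator 0.66 [ 0.4256 -0.3139  0.0015]
```

View pics/w8.png

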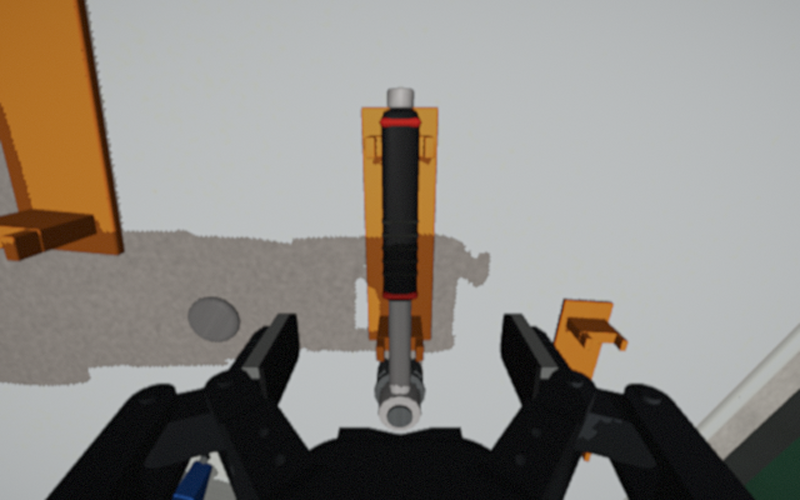

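The wrench lies in its rest as found, with its grip at about (400,200) and its head at (400,410), and the gripper is clear. I hand the job in.

```bash
python3 -c "
from h import *
print(workorder.job_done())"
```

```text
the job is handed in; nothing more can be done
None
```

The wrench clicked on the nut and is back in its rest, and I handed the job in at about 18 s of the 64 s allowed. The hand-in reports no verdict.

- **Seating:** I gripped the wrench at mid-handle in the middle-sized rest and set its socket over the wing nut. It went down until the force showed it had bottomed, with brass showing in the slots.
- **Tightening:** I pulled clockwise in small arcs. The estimated torque rose to about 1.46 N m, fell to 1.04 and then 0.70 as the wrench gave, and ended at 0.86.
- **How far it broke over:** I made two small moves (0.027 rad in all) after the first sign of the click, to be sure it passed 0.035 rad. The slight rise at the end suggests the handle had just reached its stop. The break angle is inferred from force and travel, about 0.05–0.065 rad, not measured directly.
- **Return:** I eased back about 0.17 rad to reset the wrench, then lifted it off, laid it back in its rest and moved the gripper clear.

**Last checks:**
- The nut had turned about 0.25 rad, roughly 5 mm at the wing tip. Only the scene camera shows this, because the side camera's view of the nut was blocked.
- The wrench lies level and in line, within about 2–3 mm of where it was found.
- The end cap, spare clamp and actuator are all within about 3 mm of their starts.

One side-camera reading of the head failed during the click because the arm was in the way. No other check failed. Camera readings of the same points disagreed by up to about 5 mm.

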